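# Unscrew the blank cap from the hose manifold and lay it in the tray

## Robot

A 6-joint arm with a two-finger parallel gripper is mounted at the origin on the work surface. World frame = base frame: x ahead of the robot, y to its left, z up, the work surface at z = 0. Lengths are in mm, angles in rad, forces in N, time in s.
With the tool pointing down it reaches from about 350 to 775 mm from the base axis. Payload 7.3 kg.
Tool frame: the origin (TCP) lies at the very end of the fingers, on their centre line; the grasp point (between the pads) lies 19 mm behind it (bot.grip_point_offset is the distance from the TCP to the grasp point, in mm); z points along the fingers, y is the line along which they close (so a half turn about z gives the same grasp; the last joint's range is limited). The gripper opens to 92 mm and grips with 3 to 60 N. Pads are 19 mm wide; open, the fingers measure 130 mm over their backs; the gripper's body (75 mm by 190 mm) begins 47 mm behind the grasp point.
Start: joints at [-1.382, 0.342, 1.524, -0, 1.275, -0.146], TCP at [172.527, -495.862, 226.741] pointing down, gripper open.
Joint ranges: [-2.53, 2.53], [-0.77, 2.02], [0.04, 2.7], [-1, 4.14], [0.28, 2.66], [-3.11, 3.11]. Speed limits (rad/s): [2.57, 2.57, 3.14, 3.14, 3.14, 3.14].

## Interface

Orientations are given as [roll, pitch, yaw] about the fixed x, y, z axes, in that order (R = Rz(yaw) Ry(pitch) Rx(roll)).
In Python, from plant import bot gives the robot as it stands. The module is installed in compiled form; this text tells all that it offers.
- The arm moves only by the shell command python3 -m jog 'ROWS' [OPENING]. ROWS is JSON, a list of rows, each a list of 6 numbers: the shift along the tool's x, y, z in mm, then the turn, a rotation vector about the tool's x, y, z in rad. In form: [[dx, dy, dz, rx, ry, rz], ...]. A call has 1 to 12 rows; each row shifts and turns the commanded pose from where the row before left it, along the tool's axes as they then stand; what a row does not reach is not made up. A row lasts 1/10 s, in which the tool goes at most 50 mm and 8.59 degrees, less where a joint would pass 70% of its speed; a pose out of reach is approached as far as the arm can. A call with a gripper value outside its range is refused whole. OPENING is the opening in per cent of the stroke, from 0 (shut) to 100 (fully open), set as the call begins (- or left out, the last holds). The fingers move at their own pace and stop on an object; the grip force is fixed at half the most. Time passes only in rows, so rows that do not move let the fingers close. It gives the time, the measured TCP pose, the force, the opening and the grip force at its end, in the units of the state.
- bot.get_obs(): the state, without advancing time (a new reading comes with each control period).
- bot.capture(name): name is "scene" or "top" or "wrist"; returns the picture (480x640x3 uint8, red, green, blue); there is no depth.
- bot.camera_model(name): a dict with "fx", "fy", "cx", "cy" (pixels), "position" and "orientation" of the camera in the world; the wrist camera has in their place "T_tool_cam" (4x4, takes a point from camera to tool coordinates, whose origin is the TCP and whose axes are the flange's). Camera axes: x right, y down, z forward; pixel columns grow to the right and rows downward; lengths in mm; the calibration is good to about 2 mm. A picture is of the moment at which its call begins: read the wrist's pose just before it. camera_model takes no time and is no camera call.
- bot.close_job(): hands the job in; it is judged then, once.
Trained networks look in the newest picture that a camera, given by its name, has taken for a name from the list of things; names that differ only in an ending like _2 or _b are one class to them, and where a whole thing is asked for, a point or a joint stands for the part that bears it (a point fixed in the world has none). Each returns a list of dicts, best first, with "p" (0 to 1); they miss things now and then, are a little off and sometimes report something else, mostly with a low value. They report only what shows in the picture. A call takes as long as a camera call.
- bot.outline_of(target, camera): "mask" (480x640 bool, what is visible of it) and "pixel" ([column, row] in pixels, amid what is visible of it).
The state is a dict: "time": time; "joint_positions": joint angles; "dq": joint speeds; "tau": joint torques, N m; "tool_pos": TCP position; "tcp_rot": TCP orientation; "contact_force": force on the tool from outside, world axes, zero at the start; "moment": the same for the moment, N m; "grip_width": finger opening in mm; "finger_force": force on a finger pad.
Only numpy, scipy, OpenCV 4.12 (cv2) and the standard library are available. Lean on these libraries where they do the work, as an engineer would, in place of code of your own. Each camera call takes 0.05 s, during which the arm holds its last target. There are 200 camera calls.

## Task

Unscrew the blank cap with the upright grip bar from the hose manifold's outlet: turn it anticlockwise, about one and a half turns, until the thread lets go, then lift it off. Carry it clear of the things on the bench and set it down, open side down and without dropping it, in the empty bay of the parts tray, the one with the rubber liner. Leave the lamp, nozzle, spanner and battery where they are.

Things in the scene. Friction and masses are not known exactly. Their poses are not given: they have to be found in the camera images.
- cap_grip (a point): Bare aluminium blank cap (about 350 g, loose, screwed on): ribbed round skirt 76 mm across, 50 mm high, open below; on its flat roof one upright grip bar 62 mm long, 14 mm thick, 36 mm tall. This point: on the cap's axis in the bar, 22 mm above the roof, 14 mm below the bar's top, 72 mm above the lower rim. x along the bar, y across it, z up the axis.
- cap_base (a point): Centre of the same cap's open lower rim, on its axis, 72 mm below cap_grip; z up. Right-hand thread: anticlockwise from above raises the cap 12 mm per turn. It turns easily, with 2 mm of play up-down and 2 mm sideways. It cannot be pulled off before about 1.5 turns (9.4 rad, 18 mm of rise) from the start; then it lifts freely.
- outlet (a point): Top centre of the manifold's fixed upright threaded outlet (60 mm over the thread), under the cap, 124 mm above the bench. z is the thread's axis, x points to the gate valve. At the start cap_grip is 31 mm above it, bar along x. Footplate 270 x 100 mm, from 100 mm on the -x side to 170 mm on the +x side; low inlet, 78 mm high, on the -x side.
- valve (a point): Top centre of the manifold's gate-valve handwheel, 72 mm across, 174 mm above the bench, fixed, 125 mm from the cap's axis: keep clear of it.
- bay (a point): Centre of the tray's empty bay, on top of its rubber liner (112 x 112 mm), 8 mm above the bench. x runs along the tray. The steel tray is fixed, 262 x 134 mm, walls 5 mm thick and 35 mm high above the bench, one divider: each bay is about 123 x 124 mm inside. The other bay, 128 mm away along x on one side or the other, holds the nozzle.
- nozzle_mid (a point): Hose nozzle, bystander: loose aluminium, 68 mm across its foot, 100 mm tall, standing in the other bay; the point is half-way up.
- lamp_mid (a point): Hand lamp, bystander: loose black cylinder 68 mm across and 180 mm tall, standing on the bench between or a little beyond the manifold and the tray; the point is half-way up.
- spanner_mid (a point): Coupling spanner, bystander: loose flat steel bar with a bent end, about 190 mm long, 8 mm thick, lying on the bench between the manifold and the tray, pointing away from the robot.
- battery_mid (a point): Battery pack, bystander: loose black block 110 x 72 x 61 mm lying on the bench; the point is half-way up.

How it is judged:
By the outcome, as a careful person would: the job done as asked, in the order asked, and still so for the second after the job is handed in, with the robot touching nothing.
It also fails if it takes over 72 s, if anything falls off the work surface, if the arm or the gripper's body presses on something with over 40 N, if the wrist force passes 120 N, or if a joint passes its speed limit or range.

## Working session

There is one attempt and no reset: what is moved stays moved. The work goes in short steps, Python scripts to look and compute and a shell command to move; the robot and the scene stay as the last step left them, time stands still between calls to the robot, and variables do not carry over. Pictures are saved under pics/ and viewed, at most 10 in all, crops included, and the job is handed in when it is done.

```bash
mkdir -p pics; python3 - <<'E'
from plant import bot
import cv2,numpy as np
ims=[]
for c in("scene","top"):
    im=bot.capture(c); cv2.imwrite(f"pics/{c}0.png",im[:,:,::-1])
    m=bot.camera_model(c); print(c,{k:np.round(v,3).tolist() for k,v in m.items()})
    for t in["cap_grip","outlet","valve","bay","nozzle_mid","lamp_mid","spanner_mid","battery_mid"]:
        for r in bot.outline_of(t,c)[:2]:
            ys,xs=np.nonzero(r["mask"]); print(t,round(r["p"],2),np.round(r["pixel"]),len(xs),[xs.min(),xs.max(),ys.min(),ys.max()] if len(xs) else 0)
print(bot.get_obs()); print(bot.camera_model("wrist"))
E
```

```text
scene {'fx': 475.709, 'fy': 475.709, 'cx': 311.346, 'cy': 238.981, 'position': [859.855, -398.72, 787.275], 'orientation': [-2.543, -0.014, 0.604]}
cap_grip 0.6 [367. 138.] 1615 [np.int64(346), np.int64(385), np.int64(109), np.int64(163)]
cap_grip 0.57 [413. 321.] 3132 [np.int64(374), np.int64(447), np.int64(289), np.int64(355)]
outlet 0.82 [389. 178.] 6199 [np.int64(314), np.int64(439), np.int64(132), np.int64(234)]
valve 0.58 [389. 180.] 6115 [np.int64(314), np.int64(438), np.int64(132), np.int64(234)]
valve 0.4 [365. 138.] 1591 [np.int64(346), np.int64(385), np.int64(109), np.int64(162)]
bay 0.9 [190. 328.] 3784 [np.int64(145), np.int64(230), np.int64(289), np.int64(369)]
nozzle_mid 0.7 [242. 373.] 1691 [np.int64(220), np.int64(261), np.int64(343), np.int64(394)]
lamp_mid 0.97 [340. 245.] 2983 [np.int64(321), np.int64(365), np.int64(207), np.int64(294)]
lamp_mid 0.27 [411. 322.] 3073 [np.int64(373), np.int64(447), np.int64(289), np.int64(354)]
spanner_mid 0.59 [253. 231.] 961 [np.int64(207), np.int64(298), np.int64(208), np.int64(245)]
battery_mid 0.56 [410. 321.] 3020 [np.int64(3
[... 1668 characters left out ...]
cp_rot': array([3.14148368e+00, 2.18638642e-05, 3.34778383e-01]), 'contact_force': array([-0.0281131 ,  0.32738716, -0.43289835]), 'moment': array([-0.02920455, -0.03684321,  0.00368367]), 'finger_force': 0.0, 'grip_width': 91.94358735036985}
{'fx': 394.5905431450676, 'fy': 394.5905431450676, 'cx': 322.0528755615001, 'cy': 247.67662112751515, 'T_tool_cam': array([[-2.38479599e-04, -9.50985429e-01, -3.09235600e-01,
         8.39975164e+01],
       [ 9.99999970e-01, -2.45795923e-04, -1.52998266e-05,
        -5.97889325e-01],
       [-6.14589373e-05, -3.09235594e-01,  9.50985459e-01,
        -1.57799600e+02],
       [ 0.00000000e+00,  0.00000000e+00,  0.00000000e+00,
         1.00000000e+00]])}
```

View pics/scene0.png

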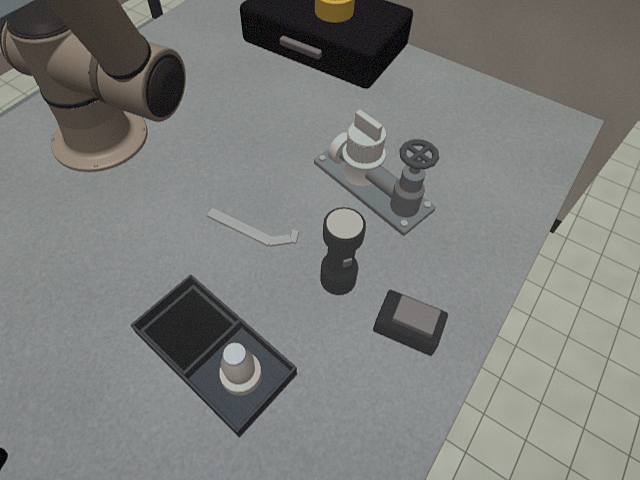

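View pics/top0.png

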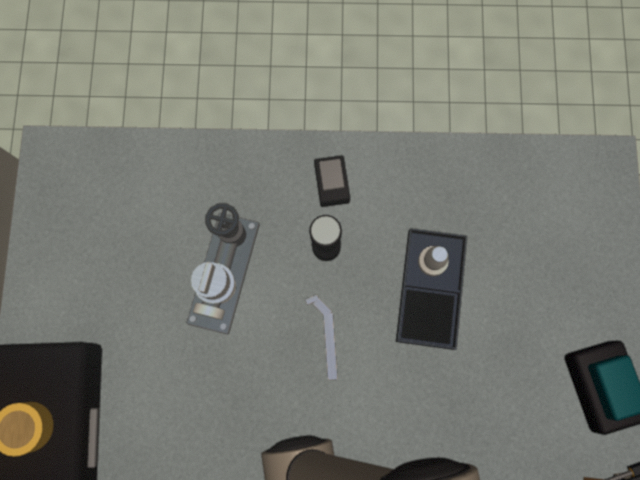

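The scene picture shows the cap at (367,138), valve wheel at (419,154), lamp at (342,250), empty bay at (190,328) and nozzle at (240,368). The top picture shows the cap at about (211,282), bay at (429,318), lamp at (326,237) and spanner at (328,335). The `cap_grip` network's best hit is the cap in both.

```bash
cat > h.py <<'E'
from plant import bot
import numpy as np, cv2
from scipy.spatial.transform import Rotation as R
def cam(c,o=None):
    m=bot.camera_model(c); K=np.array([[m["fx"],0,m["cx"]],[0,m["fy"],m["cy"]],[0,0,1]])
    if c=="wrist":
        o=o or bot.get_obs(); T=np.eye(4); T[:3,:3]=R.from_euler("xyz",o["tcp_rot"]).as_matrix(); T[:3,3]=o["tool_pos"]
        T=T@m["T_tool_cam"]; return K,T[:3,:3],T[:3,3]
    return K,R.from_euler("xyz",m["orientation"]).as_matrix(),np.array(m["position"])
def onz(px,z,C):
    K,A,p=C; d=A@np.linalg.solve(K,[*px,1]); return p+d*(z-p[2])/d[2]
def proj(P,C):
    K,A,p=C; q=K@(A.T@(np.asarray(P)-p)); return q[:2]/q[2]
E
python3 - <<'E'
from h import *
T=cam("top");S=cam("scene")
for n,t,s,z in[("cap bar top",(210,279),(368,126),169),("bay liner",(429,318),(189,328),8),("valve",(222,218),(419,154),174),("lamp top",(326,230),(344,222),180),("nozzle top",(439,255),(234,354),100)]:
    print(n,onz(t,z,T).round(),onz(s,z,S).round())
for n,t in[("plate corners",[(208,236),(259,221),(229,333),(187,323)]),]:
    for q in t: print(n,onz(q,8,T).round())
for q in[(410,230),(466,236),(456,348),(397,342)]: print("tray",onz(q,35,T).round())
for q in[(307,298),(332,379)]: print("span",onz(q,8,T).round())
E
```

```text
cap bar top [552. 234. 169.] [568. 226. 169.]
bay liner [ 493. -237.    8.] [ 499. -234.    8.]
valve [679. 216. 174.] [682. 212. 174.]
lamp top [656.  -1. 180.] [655.   4. 180.]
nozzle top [ 623. -246.  100.] [ 625. -246.  100.]
plate corners [676. 278.   8.]
plate corners [714. 160.   8.]
plate corners [451. 217.   8.]
plate corners [472. 314.   8.]
tray [ 692. -192.   35.]
tray [ 680. -321.   35.]
tray [ 426. -292.   35.]
tray [ 437. -161.   35.]
span [534.  42.   8.]
span [353. -18.   8.]
```

```bash
python3 -m jog '[[12,-11,-3,0,0,0],[29,-27,-3,0,0,0],[29,-27,-3,0,0,0],[29,-27,-3,0,0,0],[29,-27,-3,0,0,0],[29,-27,-3,0,0,0],[29,-27,-3,0,0,0],[29,-27,-3,0,0,0],[29,-27,-3,0,0,0],[29,-27,-3,0,0,0],[29,-27,-3,0,0,0],[29,-27,0,0,0,0]]' 100
python3 -m jog '[[29,-27,0,0,0,0],[29,-27,0,0,0,0],[29,-27,0,0,0,0],[29,-27,0,0,0,0],[29,-27,0,0,0,0],[29,-27,0,0,0,0],[29,-27,0,0,0,0],[29,-27,0,0,0,0],[29,-27,0,0,0,0],[10,-10,0,0,0,0]]'
python3 -m jog '[[0,0,0,0,0,0.12],[0,0,0,0,0,0.12],[0,0,0,0,0,0.12],[0,0,0,0,0,0.12],[0,0,0,0,0,0],[0,0,0,0,0,0]]'
python3 - <<'E'
from h import *
o=bot.get_obs(); print(o["tool_pos"],o["tcp_rot"],o["joint_positions"])
im=bot.capture("wrist"); cv2.imwrite("pics/w1.png",im[:,:,::-1])
for r in bot.outline_of("cap_grip","wrist")[:2]:
    print(r["p"],r["pixel"],onz(r["pixel"],150,cam("wrist",o)))
E
```

```text
time: 2.1
tool_pos: [384.1, -93.9, 260.4]
tcp_rot: [3.141, -0.001, 0.335]
contact_force: [0.7, -0.6, 0.3]
grip_width: 91.6
finger_force: 0.0
time: 3.1
tool_pos: [556.6, 235.5, 259.3]
tcp_rot: [-3.141, -0.0, 0.338]
contact_force: [0.0, -0.6, 0.7]
grip_width: 91.9
finger_force: 0.0
time: 3.7
tool_pos: [556.2, 232.2, 259.9]
tcp_rot: [-3.142, 0.0, -0.142]
contact_force: [0.2, 0.1, -0.1]
grip_width: 91.9
finger_force: 0.0
[556.21930393 232.16568499 259.91178727] [-3.14158256e+00  3.00384931e-05 -1.41685956e-01] [2.68305158e-01 4.67039200e-01 1.23802312e+00 2.14227343e-05
 1.43655386e+00 1.98078457e+00]
0.56 [305.0, 232.5] [565.84963889 243.34424884 150.        ]
```

View pics/w1.png

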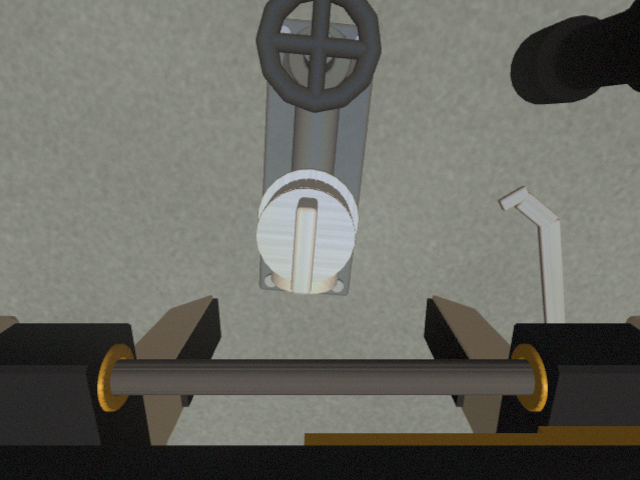

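The wrist picture shows the cap roof at about (307,237). The bar's top face runs from (307,209) to (303,291), near the tool's x direction, with the valve wheel at (318,45), well clear.

```bash
python3 - <<'E'
from h import *
C=cam("wrist")
im=cv2.imread("pics/w1.png"); g=im.min(2)
a=onz((308,209),169,C);b=onz((302,291),169,C);print(a,b,(a+b)/2,np.hypot(*(a-b)[:2]),np.arctan2(*(a-b)[1::-1]))
print("roof",onz((306.5,237),133,C),onz((257,237),133,C),onz((356,237),133,C)); print("valve",onz((319,47),174,C))
for r in(220,235,250,265,280): print(r,g[r,284:330].tolist())
cv2.imwrite("pics/w1c.png",cv2.resize(im[160:310,240:380],None,fx=4,fy=4,interpolation=cv2.INTER_CUBIC))
E
```

```text
[586.519145   237.22655994 169.        ] [530.37492377 250.1091877  169.        ] [558.44703438 243.66787382 169.        ] 57.603260978953365 -0.22555164712979278
roof [557.82363975 244.04128312 133.        ] [563.12794764 280.87337977 133.        ] [552.51884814 207.20582768 133.        ]
valve [677.59081997 216.72526826 174.        ]
220 [187, 186, 187, 187, 189, 186, 183, 188, 185, 188, 176, 149, 135, 160, 173, 187, 192, 191, 188, 188, 186, 185, 185, 186, 191, 190, 194, 195, 194, 187, 175, 150, 148, 176, 189, 189, 188, 189, 190, 187, 189, 188, 188, 188, 186, 187]
235 [186, 183, 186, 187, 185, 183, 183, 186, 184, 174, 150, 136, 157, 173, 184, 191, 193, 189, 188, 185, 186, 188, 189, 192, 191, 194, 194, 194, 182, 167, 141, 160, 183, 184, 182, 181, 180, 181, 179, 178, 183, 180, 182, 183, 181, 182]
250 [186, 189, 189, 185, 186, 189, 185, 189, 179, 147, 132, 159, 173, 184, 191, 187, 186, 188, 188, 185, 188, 187, 189, 191, 191, 196, 193, 178, 163, 143, 164, 189, 192, 190, 193, 190, 190, 191, 194, 192, 190, 190, 190, 190, 190, 189]
265 [189, 190, 188, 191, 191, 190, 191, 178, 146, 130, 155, 168, 179, 187, 185, 187, 185, 188, 186, 185, 186, 189, 190, 190, 189, 185, 168, 158, 143, 166, 184, 186, 186, 186, 185, 186, 184, 188, 184, 185, 187, 183, 183, 187, 184, 184]
280 [159, 160, 166, 165, 172, 172, 160, 135, 128, 151, 166, 181, 186, 186, 185, 185, 184, 184, 185, 184, 187, 190, 190, 189, 180, 166, 150, 142, 172, 182, 183, 183, 183, 187, 184, 185, 187, 186, 179, 172, 167, 164, 166, 163, 159, 154]
```

View pics/w1c.png

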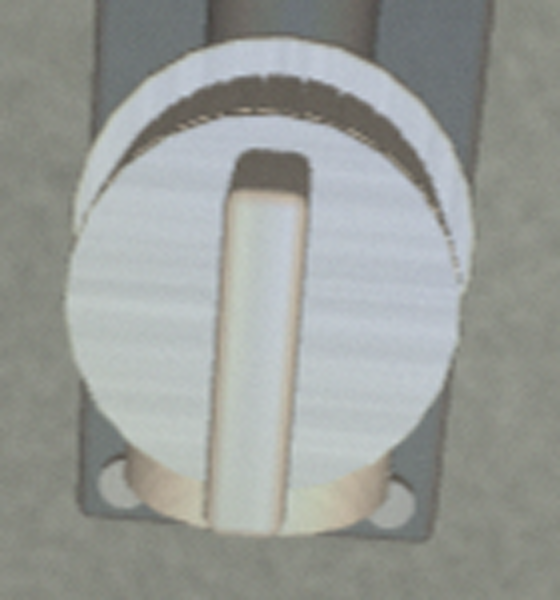

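```bash
python3 -m jog '[[0,0,0,0,0,0.083],[-0.6,-11.8,10,0,0,0],[0,0,18,0,0,0],[0,0,14,0,0,0],[0,0,0,0,0,0],[0,0,0,0,0,0]]'
python3 - <<'E'
from h import *
o=bot.get_obs(); print(o["tool_pos"],o["tcp_rot"])
im=bot.capture("wrist")[:,:,::-1]; C=cam("wrist",o)
print(proj([558.2,243.7,169],C),proj([588.4,236.8,169],C),proj([528,250.6,169],C))
cv2.imwrite("pics/w2.png",cv2.resize(im[220:440,200:420],None,fx=2.7,fy=2.7,interpolation=cv2.INTER_CUBIC))
E
```

```text
time: 4.4
tool_pos: [558.8, 243.9, 217.4]
tcp_rot: [3.141, 0.001, -0.226]
contact_force: [1.1, 0.1, -0.4]
grip_width: 91.8
finger_force: 0.0
[558.79327946 243.93292363 217.3896323 ] [ 3.14136221e+00  5.96162923e-04 -2.26299321e-01]
[323.3667162  276.69149547] [323.31581406 223.31201259] [323.41340333 325.6508361 ]
```

View pics/w2.png

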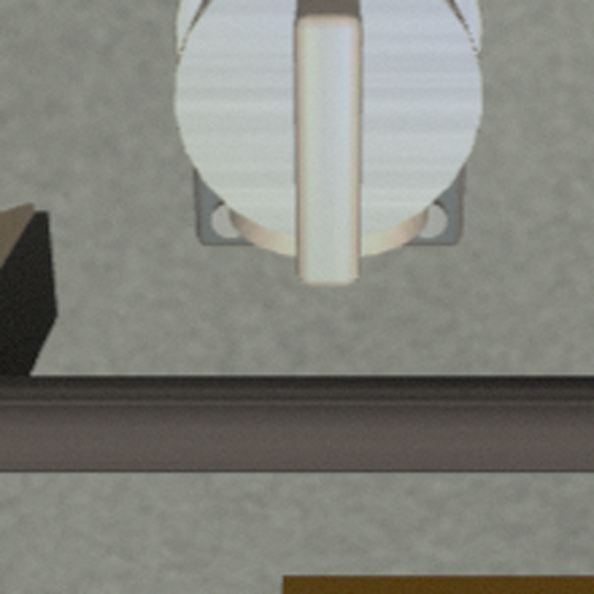

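The near view shows the bar's top face centred at about pixel (321.5,275), with prediction (323.4,276.7), so the error is about 1 mm and the yaw is right.

```bash
python3 -m jog '[[0.5,-0.8,12,0,0,0],[0,0,20,0,0,0],[0,0,20,0,0,0],[0,0,15,0,0,0],[0,0,9,0,0,0],[0,0,2.5,0,0,0],[0,0,0,0,0,0]]'
python3 -m jog '[[0,0,0,0,0,0],[0,0,0,0,0,0],[0,0,0,0,0,0],[0,0,0,0,0,0],[0,0,0,0,0,0],[0,0,0,0,0,0],[0,0,0,0,0,0],[0,0,0,0,0,0]]' 0
```

```text
time: 5.15
tool_pos: [559.7, 244.2, 139.3]
tcp_rot: [-3.142, -0.0, -0.228]
contact_force: [-0.6, 0.2, -0.2]
grip_width: 91.8
finger_force: 0.0
time: 5.95
tool_pos: [559.5, 244.1, 139.2]
tcp_rot: [3.141, 0.0, -0.228]
contact_force: [1.3, 0.1, 0.4]
grip_width: 32.5
finger_force: 0.0
```

```bash
python3 -m jog '[[0,0,0,0,0,0],[0,0,0,0,0,0],[0,0,0,0,0,0],[0,0,0,0,0,0],[0,0,0,0,0,0]]'
python3 - <<'E'
from plant import bot
o=bot.get_obs();print(o["moment"],o["joint_positions"])
E
```

```text
time: 6.45
tool_pos: [559.5, 244.0, 139.2]
tcp_rot: [3.141, -0.0, -0.228]
contact_force: [0.2, -0.7, -0.6]
grip_width: 13.4
finger_force: 30.0
[0.00996847 0.02938677 0.01827853] [ 2.85870875e-01  5.72795339e-01  1.39920683e+00 -1.82521532e-04
  1.16968237e+00  2.08494867e+00]
```

```bash
python3 -m jog '[[0,0,-0.27,0,0,-0.14],[0,0,-0.27,0,0,-0.14],[0,0,-0.27,0,0,-0.14],[0,0,-0.27,0,0,-0.14],[0,0,-0.27,0,0,-0.14],[0,0,-0.27,0,0,-0.14]]'
```

```text
time: 7.05
tool_pos: [559.4, 244.4, 140.8]
tcp_rot: [-3.141, -0.0, 0.617]
contact_force: [-0.2, 0.7, 0.4]
grip_width: 13.9
finger_force: 30.0
```

Smooth, no side force. Continuing to about 5 rad.

```bash
python3 -m jog '[[0,0,-0.27,0,0,-0.14],[0,0,-0.27,0,0,-0.14],[0,0,-0.27,0,0,-0.14],[0,0,-0.27,0,0,-0.14],[0,0,-0.27,0,0,-0.14],[0,0,-0.27,0,0,-0.14],[0,0,-0.27,0,0,-0.14],[0,0,-0.27,0,0,-0.14],[0,0,-0.27,0,0,-0.14],[0,0,-0.27,0,0,-0.14],[0,0,-0.27,0,0,-0.14],[0,0,-0.27,0,0,-0.14]]'
python3 -m jog '[[0,0,-0.27,0,0,-0.14],[0,0,-0.27,0,0,-0.14],[0,0,-0.27,0,0,-0.14],[0,0,-0.27,0,0,-0.14],[0,0,-0.27,0,0,-0.14],[0,0,-0.27,0,0,-0.14],[0,0,-0.27,0,0,-0.14],[0,0,-0.27,0,0,-0.14],[0,0,-0.27,0,0,-0.14],[0,0,-0.27,0,0,-0.14],[0,0,-0.27,0,0,-0.14],[0,0,-0.27,0,0,-0.14]]'
python3 -m jog '[[0,0,-0.27,0,0,-0.14],[0,0,-0.27,0,0,-0.14],[0,0,-0.27,0,0,-0.14],[0,0,-0.27,0,0,-0.14],[0,0,-0.27,0,0,-0.14],[0,0,-0.27,0,0,-0.14],[0,0,0,0,0,0]]'
python3 -c "
from plant import bot
o=bot.get_obs();print(o['moment'],o['joint_positions'],o['contact_force'],o['tcp_rot'])"
```

```text
time: 8.25
tool_pos: [558.3, 245.2, 144.0]
tcp_rot: [-3.141, -0.003, 2.297]
contact_force: [-3.2, 3.0, 2.2]
grip_width: 13.7
finger_force: 30.0
time: 9.45
tool_pos: [558.3, 243.8, 147.1]
tcp_rot: [3.14, -0.003, -2.306]
contact_force: [-3.6, -1.7, 1.5]
grip_width: 14.1
finger_force: 30.0
time: 10.15
tool_pos: [559.4, 243.9, 148.8]
tcp_rot: [3.141, -0.0, -1.47]
contact_force: [-0.3, -1.7, -0.6]
grip_width: 14.2
finger_force: 30.0
[-0.17461451  0.0585927   0.02267398] [ 2.85852960e-01  5.63412509e-01  1.38739569e+00 -4.30407413e-04
  1.19126508e+00 -2.95631824e+00] [-0.31516389 -1.7057609  -0.62416327] [ 3.14119385e+00 -4.81406926e-04 -1.47005813e+00]
```

```bash
python3 -m jog '[[0,0,0,0,0,0],[0,0,0,0,0,0],[0,0,0,0,0,0],[0,0,0,0,0,0],[0,0,0,0,0,0],[0,0,0,0,0,0],[0,0,0,0,0,0],[0,0,0,0,0,0],[0,0,0,0,0,0],[0,0,0,0,0,0]]' 100
python3 -c "
from h import *
o=bot.get_obs();print(o['tool_pos'],o['contact_force'])
im=bot.capture('wrist');cv2.imwrite('pics/w3.png',im[:,:,::-1])"
```

```text
time: 11.15
tool_pos: [559.6, 244.1, 148.9]
tcp_rot: [-3.142, -0.0, -1.471]
contact_force: [0.2, 0.1, 0.3]
grip_width: 88.8
finger_force: 0.0
[559.55375009 244.06312026 148.9140521 ] [0.17784016 0.14795815 0.32380025]
```

View pics/w3.png

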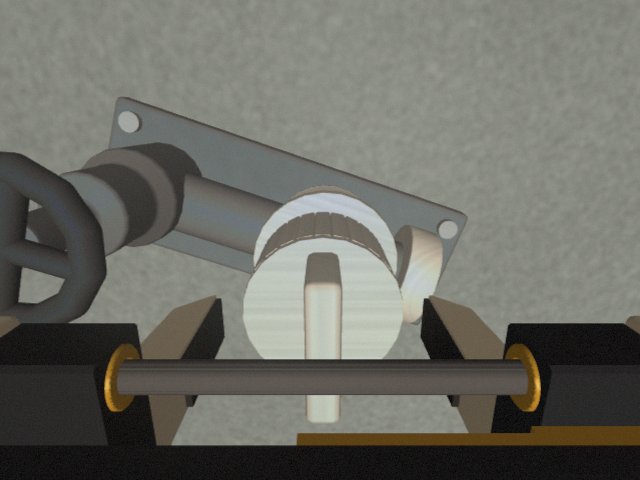

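The picture shows the bar (column 322, rows 255 to 420) centred between the open fingers, with the cap still turned. Now I turn back half a turn in place, regrip and continue.

```bash
python3 -m jog '[[0,0,0,0,0,0.1428],[0,0,0,0,0,0.1428],[0,0,0,0,0,0.1428],[0,0,0,0,0,0.1428],[0,0,0,0,0,0.1428],[0,0,0,0,0,0.1428],[0,0,0,0,0,0.1428],[0,0,0,0,0,0.1428],[0,0,0,0,0,0.1428],[0,0,0,0,0,0.1428],[0,0,0,0,0,0.1428]]'
python3 -m jog '[[0,0,0,0,0,0.1428],[0,0,0,0,0,0.1428],[0,0,0,0,0,0.1428],[0,0,0,0,0,0.1428],[0,0,0,0,0,0.1428],[0,0,0,0,0,0.1428],[0,0,0,0,0,0.1428],[0,0,0,0,0,0.1428],[0,0,0,0,0,0.1428],[0,0,0,0,0,0.1428],[0,0,0,0,0,0.1428]]'
python3 -m jog '[[0,0,0,0,0,0],[0,0,0,0,0,0],[0,0,0,0,0,0],[0,0,0,0,0,0],[0,0,0,0,0,0],[0,0,0,0,0,0],[0,0,0,0,0,0],[0,0,0,0,0,0],[0,0,0,0,0,0],[0,0,0,0,0,0],[0,0,0,0,0,0],[0,0,0,0,0,0]]' 0
python3 -c "
from plant import bot
o=bot.get_obs();print(o['moment'],o['joint_positions'],o['contact_force'],o['tcp_rot'])"
```

```text
time: 12.3
tool_pos: [559.5, 244.1, 148.9]
tcp_rot: [-3.142, 0.0, -3.048]
contact_force: [0.2, 0.0, -0.5]
grip_width: 92.0
finger_force: 0.0
time: 13.4
tool_pos: [559.5, 244.1, 148.9]
tcp_rot: [3.142, 0.0, 1.664]
contact_force: [0.2, 0.1, -0.4]
grip_width: 91.7
finger_force: 0.0
time: 14.6
tool_pos: [559.5, 244.0, 148.9]
tcp_rot: [-3.141, 0.0, 1.67]
contact_force: [-0.2, -0.7, -0.3]
grip_width: 14.0
finger_force: 30.0
[-0.00611528 -0.03090573 -0.01794467] [ 2.85885980e-01  5.63336258e-01  1.38719108e+00 -1.08509700e-04
  1.19122153e+00  1.86530944e-01] [-0.1635212  -0.66227873 -0.32433219] [-3.14145783e+00  1.28002712e-04  1.67019159e+00]
```

```bash
python3 -m jog '[[0,0,-0.27,0,0,-0.143],[0,0,-0.27,0,0,-0.143],[0,0,-0.27,0,0,-0.143],[0,0,-0.27,0,0,-0.143],[0,0,-0.27,0,0,-0.143],[0,0,-0.27,0,0,-0.143],[0,0,-0.27,0,0,-0.143],[0,0,-0.27,0,0,-0.143],[0,0,-0.27,0,0,-0.143],[0,0,-0.27,0,0,-0.143],[0,0,-0.27,0,0,-0.143]]'
python3 -m jog '[[0,0,-0.27,0,0,-0.143],[0,0,-0.27,0,0,-0.143],[0,0,-0.27,0,0,-0.143],[0,0,-0.27,0,0,-0.143],[0,0,-0.27,0,0,-0.143],[0,0,-0.27,0,0,-0.143],[0,0,-0.27,0,0,-0.143],[0,0,-0.27,0,0,-0.143],[0,0,-0.27,0,0,-0.143],[0,0,-0.27,0,0,-0.143],[0,0,-0.27,0,0,-0.143],[0,0,0,0,0,0]]'
python3 -m jog '[[0,0,0,0,0,0],[0,0,0,0,0,0],[0,0,0,0,0,0],[0,0,0,0,0,0],[0,0,0,0,0,0],[0,0,0,0,0,0],[0,0,0,0,0,0],[0,0,0,0,0,0],[0,0,0,0,0,0],[0,0,0,0,0,0]]' 100
python3 -m jog '[[0,0,0,0,0,0.1428],[0,0,0,0,0,0.1428],[0,0,0,0,0,0.1428],[0,0,0,0,0,0.1428],[0,0,0,0,0,0.1428],[0,0,0,0,0,0.1428],[0,0,0,0,0,0.1428],[0,0,0,0,0,0.1428],[0,0,0,0,0,0.1428],[0,0,0,0,0,0.1428],[0,0,0,0,0,0.1428]]'
python3 -m jog '[[0,0,0,0,0,0.1428],[0,0,0,0,0,0.1428],[0,0,0,0,0,0.1428],[0,0,0,0,0,0.1428],[0,0,0,0,0,0.1428],[0,0,0,0,0,0.1428],[0,0,0,0,0,0.1428],[0,0,0,0,0,0.1428],[0,0,0,0,0,0.1428],[0,0,0,0,0,0.1428],[0,0,0,0,0,0.1428]]'
python3 -m jog '[[0,0,0,0,0,0],[0,0,0,0,0,0],[0,0,0,0,0,0],[0,0,0,0,0,0],[0,0,0,0,0,0],[0,0,0,0,0,0],[0,0,0,0,0,0],[0,0,0,0,0,0],[0,0,0,0,0,0],[0,0,0,0,0,0],[0,0,0,0,0,0],[0,0,0,0,0,0]]' 0
python3 -c "
from plant import bot
o=bot.get_obs();print(o['moment'],o['joint_positions'],o['contact_force'],o['tcp_rot'])"
```

```text
time: 15.7
tool_pos: [559.4, 244.5, 151.9]
tcp_rot: [3.141, -0.0, -3.034]
contact_force: [-0.9, 1.2, 0.2]
grip_width: 13.9
finger_force: 30.0
time: 16.9
tool_pos: [558.7, 244.7, 154.9]
tcp_rot: [3.14, 0.001, -1.465]
contact_force: [-3.4, 2.6, 2.7]
grip_width: 14.1
finger_force: 30.0
time: 17.9
tool_pos: [559.5, 244.1, 154.8]
tcp_rot: [-3.142, -0.0, -1.467]
contact_force: [-0.1, -0.8, 0.1]
grip_width: 88.9
finger_force: 0.0
time: 19.0
tool_pos: [559.5, 244.1, 154.9]
tcp_rot: [-3.141, 0.0, -3.044]
contact_force: [-0.0, -0.5, 0.4]
grip_width: 91.5
finger_force: 0.0
time: 20.1
tool_pos: [559.5, 244.1, 154.9]
tcp_rot: [3.142, 0.0, 1.669]
contact_force: [-0.5, -0.5, 0.1]
grip_width: 91.9
finger_force: 0.0
time: 21.3
tool_pos: [559.1, 244.1, 154.8]
tcp_rot: [-3.141, 0.0, 1.675]
contact_force: [-2.3, 1.1, 1.8]
grip_width: 13.7
finger_force: 30.0
[ 0.04939188  0.37776863 -0.02042665] [2.86068890e-01 5.57672831e-01 1.37990985e+00 1.74015389e-04
 1.20495088e+00 1.82124871e-01] [-2.2508085   1.14092135  1.75755636] [-3.14063788e+00  1.06637263e-05  1.67467802e+00]
```

```bash
python3 -m jog '[[0,0,-0.27,0,0,-0.145],[0,0,-0.27,0,0,-0.145],[0,0,-0.27,0,0,-0.145],[0,0,-0.27,0,0,-0.145],[0,0,-0.27,0,0,-0.145],[0,0,-0.27,0,0,-0.145],[0,0,-0.27,0,0,-0.145],[0,0,-0.27,0,0,-0.145],[0,0,-0.27,0,0,-0.145],[0,0,-0.27,0,0,-0.145],[0,0,-0.27,0,0,-0.145],[0,0,0,0,0,0]]'
python3 -m jog '[[0,0,-1,0,0,0],[0,0,-1,0,0,0],[0,0,-1,0,0,0],[0,0,-1,0,0,0],[0,0,0,0,0,0]]'
```

```text
time: 22.5
tool_pos: [558.9, 244.2, 157.8]
tcp_rot: [3.142, -0.001, -3.012]
contact_force: [-3.3, -0.7, 3.2]
grip_width: 14.0
finger_force: 30.0
time: 23.0
tool_pos: [559.0, 244.1, 161.4]
tcp_rot: [-3.142, -0.002, -3.014]
contact_force: [-5.2, 1.6, -4.8]
grip_width: 13.7
finger_force: 30.0
```

```bash
python3 -m jog '[[0,0,-2,0,0,0],[0,0,-2,0,0,0],[0,0,-2,0,0,0],[0,0,0,0,0,0]]'
python3 -c "
from plant import bot
o=bot.get_obs();print(o['moment'],o['joint_positions'],o['contact_force'])"
```

```text
time: 23.4
tool_pos: [559.2, 244.1, 168.1]
tcp_rot: [-3.142, -0.001, -3.014]
contact_force: [-5.4, 1.4, -3.4]
grip_width: 14.2
finger_force: 30.0
[0.33543168 1.11002571 0.00392468] [ 2.86042943e-01  5.45583500e-01  1.36222624e+00  7.78646686e-05
  1.23443382e+00 -1.41268910e+00] [-5.39306048  1.41832405 -3.38663388]
```

```bash
python3 -m jog '[[0.4,0,-2,0,0,0],[0.4,0,-3,0,0,0],[0,0,-4,0,0,0],[0,0,-5,0,0,0],[0,0,-6,0,0,0],[0,0,-8,0,0,0],[0,0,-12,0,0,0],[0,0,-12,0,0,0],[0,0,0,0,0,0]]'
python3 - <<'E'
from h import *
o=bot.get_obs();print(o['moment'],o['contact_force'],o["tool_pos"],o["joint_positions"])
im=bot.capture("scene")[:,:,::-1]; cv2.imwrite("pics/s2.png",im[60:380,100:526])
E
```

```text
time: 24.3
tool_pos: [559.9, 244.3, 222.6]
tcp_rot: [3.141, 0.005, -3.014]
contact_force: [0.2, -0.2, -3.5]
grip_width: 13.9
finger_force: 30.0
[ 0.17968229 -0.15695478  0.02614918] [ 0.22937736 -0.23334892 -3.54772045] [559.88847705 244.3294582  222.61286768] [ 2.86167003e-01  5.01756075e-01  1.28293011e+00 -1.62511697e-04
  1.35205415e+00 -1.41266752e+00]
```

View pics/s2.png

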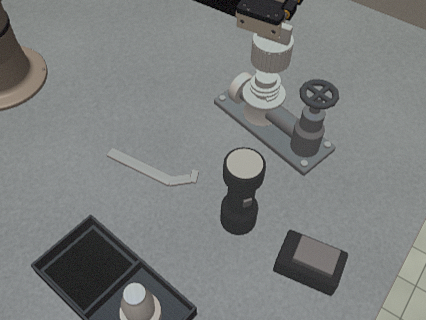

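The picture shows the cap lifted free of the threaded outlet, and the wrist carries only its weight. The lamp, nozzle, spanner and battery are where they were. Next I raise and carry.

```bash
python3 -m jog '[[0,0,-8,0,0,0],[0,0,-12,0,0,0],[1,-5,-6,0,0,0],[3,-12,0,0,0,0],[5,-20,0,0,0,0],[7,-26,0,0,0,0],[7,-26,0,0,0,0],[7,-26,0,0,0,0],[7,-26,0,0,0,0],[7,-26,0,0,0,0],[7,-26,0,0,0,0],[7,-26,0,0,0,0]]'
python3 -m jog '[[7,-26,0,0,0,0],[7,-26,0,0,0,0],[7,-26,0,0,0,0],[7,-26,0,0,0,0],[7,-26,0,0,0,0],[7,-26,0,0,0,0],[7,-26,0,0,0,0],[7,-26,0,0,0,0],[5,-20,0,0,0,0],[2,-10,0,0,0,0],[0,0,0,0,0,0],[0,0,0,0,0,0]]'
python3 - <<'E'
from h import *
o=bot.get_obs();print(o["tool_pos"],o["tcp_rot"],o["joint_positions"],o["contact_force"])
im=bot.capture("wrist"); cv2.imwrite("pics/w4.png",im[:,:,::-1])
C=cam("wrist",o)
for P in [(496,-235,8),(559,-242,35)]: print(proj(P,C))
E
```

```text
time: 25.55
tool_pos: [528.3, 17.5, 245.7]
tcp_rot: [-3.141, -0.0, -3.014]
contact_force: [0.3, -0.4, -3.0]
grip_width: 13.9
finger_force: 30.0
time: 26.75
tool_pos: [496.8, -224.2, 245.7]
tcp_rot: [3.141, -0.0, -3.014]
contact_force: [0.1, -0.1, -3.3]
grip_width: 14.0
finger_force: 30.0
[ 496.79040903 -224.22155484  245.73171403] [ 3.14091949e+00 -2.00037394e-04 -3.01385751e+00] [-5.64832644e-01  3.65350831e-01  1.43561719e+00  4.00861889e-04
  1.34120842e+00 -2.26345539e+00] [ 0.05255351 -0.05264394 -3.26502231]
[311.02839087 204.79756822]
[295.9117622 270.9376528]
```

View pics/w4.png

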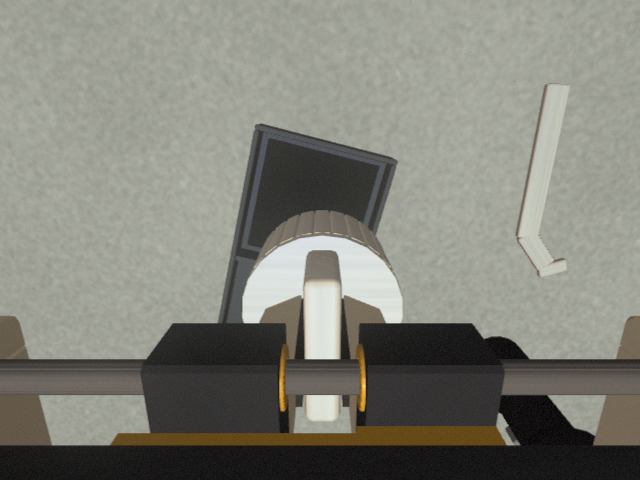

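The picture shows the tray's near corners at (259,125) and (396,160), the liner, and the cap held level in front. The spanner is off to the right.

```bash
python3 - <<'E'
from h import *
C=cam("wrist")
a=onz((259,125),35,C);b=onz((396,160),35,C);print(a,b,np.hypot(*(a-b)[:2]))
e=(b-a)[:2]/np.hypot(*(a-b)[:2]); n=np.array([e[1],-e[0]]); n*=np.sign(n[0])
c=((a+b)/2)[:2]+67*n; print("bay",c,"tray x dir",n)
o=bot.get_obs(); A=R.from_euler("xyz",o["tcp_rot"]).as_matrix()
print("tool shift",A.T@np.array([c[0]-o["tool_pos"][0],c[1]-o["tool_pos"][1],0]))
E
```

```text
[ 424.71927149 -289.3170744    35.        ] [ 439.22788149 -162.4308986    35.        ] 127.71296478610515
bay [ 498.53983148 -233.48540537] tray x dir [ 0.99352619 -0.11360327]
tool shift [-3.38559592e-01 -9.72982276e+00 -5.19558011e-03]
```

```bash
python3 -m jog '[[0,-5,4,0,0,0],[0,-5,12,0,0,0],[0,0,22,0,0,0],[0,0,25,0,0,0],[0,0,25,0,0,0],[0,0,25,0,0,0],[0,0,22,0,0,0],[0,0,14,0,0,0],[0,0,8,0,0,0],[0,0,4,0,0,0],[0,0,2,0,0,0],[0,0,0,0,0,0]]'
python3 -m jog '[[0,0,2,0,0,0],[0,0,2,0,0,0],[0,0,2,0,0,0],[0,0,2,0,0,0],[0,0,2,0,0,0],[0,0,2,0,0,0],[0,0,0,0,0,0]]'
```

```text
time: 28.0
tool_pos: [498.6, -234.8, 83.1]
tcp_rot: [-3.141, 0.001, -3.013]
contact_force: [-0.2, 0.0, -2.4]
grip_width: 13.8
finger_force: 30.0
time: 28.7
tool_pos: [498.2, -234.5, 70.5]
tcp_rot: [3.141, -0.0, -3.014]
contact_force: [0.3, 0.2, -3.3]
grip_width: 14.0
finger_force: 30.0
```

```bash
python3 -m jog '[[0,0,1,0,0,0],[0,0,1,0,0,0],[0,0,1,0,0,0],[0,0,1,0,0,0],[0,0,0,0,0,0]]'
python3 -m jog '[[0,0,0.8,0,0,0],[0,0,0.7,0,0,0],[0,0,0,0,0,0]]'
```

```text
time: 29.2
tool_pos: [498.3, -234.6, 66.7]
tcp_rot: [3.142, -0.0, -3.014]
contact_force: [0.1, 0.0, -2.5]
grip_width: 13.8
finger_force: 30.0
time: 29.5
tool_pos: [498.3, -234.6, 65.2]
tcp_rot: [3.142, -0.0, -3.014]
contact_force: [0.9, 0.0, -3.9]
grip_width: 13.6
finger_force: 30.0
```

```bash
python3 -m jog '[[0,0,0.5,0,0,0],[0,0,0.5,0,0,0],[0,0,0,0,0,0]]'
python3 -m jog '[[0,0,0.5,0,0,0],[0,0,0.5,0,0,0],[0,0,0,0,0,0]]'
```

```text
time: 29.8
tool_pos: [498.4, -234.7, 64.4]
tcp_rot: [-3.141, 0.0, -3.014]
contact_force: [0.2, -0.3, -3.1]
grip_width: 13.8
finger_force: 30.0
time: 30.1
tool_pos: [498.4, -234.8, 64.3]
tcp_rot: [-3.141, 0.0, -3.014]
contact_force: [-2.4, 0.3, 5.2]
grip_width: 14.0
finger_force: 30.0
```

Touchdown at the expected height. Releasing and withdrawing straight up.

```bash
python3 -m jog '[[0,0,0,0,0,0],[0,0,0,0,0,0],[0,0,0,0,0,0],[0,0,0,0,0,0],[0,0,0,0,0,0],[0,0,0,0,0,0],[0,0,0,0,0,0]]' 50
python3 -m jog '[[0,0,-3,0,0,0],[0,0,-8,0,0,0],[0,0,-16,0,0,0],[0,0,-22,0,0,0],[0,0,-25,0,0,0],[0,0,-25,0,0,0],[0,0,-25,0,0,0],[0,0,-20,0,0,0],[0,0,-10,0,0,0],[0,0,0,0,0,0],[0,0,0,0,0,0]]'
python3 - <<'E'
from h import *
o=bot.get_obs();print(o["contact_force"])
im=bot.capture("wrist")[:,:,::-1]; s=bot.capture("scene")[:,:,::-1]
cv2.imwrite("pics/end.png",np.hstack([cv2.resize(im,(400,300)),cv2.resize(s,(400,300))]))
E
```

```text
time: 30.8
tool_pos: [498.4, -234.6, 63.3]
tcp_rot: [-3.142, -0.0, -3.014]
contact_force: [-0.7, -0.1, 0.4]
grip_width: 46.0
finger_force: 0.0
time: 31.9
tool_pos: [498.0, -234.4, 216.7]
tcp_rot: [3.141, -0.001, -3.014]
contact_force: [-0.2, 1.0, -0.1]
grip_width: 45.7
finger_force: 0.0
[-0.18559981  1.01878709 -0.13020915]
```

View pics/end.png

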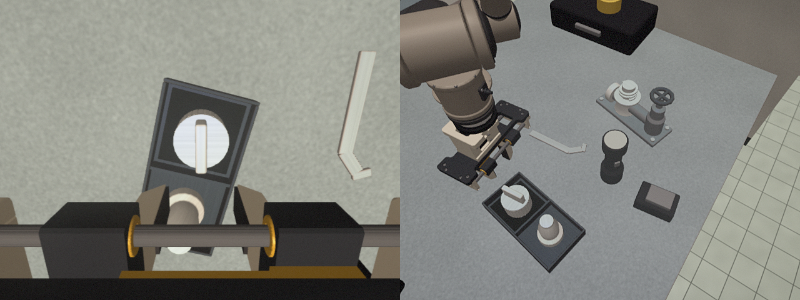

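The picture shows the cap standing upright in the middle of the lined bay (wrist view (200,140), scene view (515,200)). The outlet is bare, the gripper is clear, and the bystanders are unmoved.

```bash
python3 -c "
from plant import bot
print(bot.close_job())"
```

```text
the job is handed in; nothing more can be done
None
```

The cap is unscrewed and standing open side down in the middle of the lined bay; the lamp, nozzle, spanner and battery look untouched in the last picture, and the job was handed in at about 32 s.

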